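# Move the splash door to the other tube warmer

## Robot

A 6-joint arm with a two-finger parallel gripper is mounted at the origin on the work surface. World frame = base frame: x ahead of the robot, y to its left, z up, the work surface at z = 0. Lengths are in mm, angles in degrees, forces in N, time in s.
With the tool pointing down it reaches from about 275 to 825 mm from the base axis. Payload 5.2 kg.
Tool frame: the origin (TCP) lies at the very end of the fingers, on their centre line; the grasp point (between the pads) lies 19 mm behind it; z points along the fingers, y is the line along which they close (so a half turn about z gives the same grasp; the last joint's range is limited). The gripper opens to 93 mm and grips with 3 to 60 N. Pads are 15 mm wide; open, the fingers measure 128 mm over their backs; the gripper's body (75 mm by 188 mm) begins 65 mm behind the grasp point.
Start: joints at [-74.989, 14.817, 87.949, -0, 77.235, -11.62], TCP at [246.555, -491.646, 218.653] pointing down, gripper open.
Joint ranges: [-179.93, 179.93], [-52.35, 119.4], [10.71, 147.94], [-69.91, 249.91], [12.55, 155.21], [-178.61, 178.61]. Speed limits (degrees/s): [147.25, 147.25, 180, 180, 180, 180].

## Interface

Orientations are given as [roll, pitch, yaw] about the fixed x, y, z axes, in that order (R = Rz(yaw) Ry(pitch) Rx(roll)).
In Python, from cell import arm, planner, imaging, workorder gives the robot as it stands. Calls block until the motion is done:
- arm.reach(position, orientation): joint-space move of the TCP to a pose.
- arm.move_l(position, speed=150, ori=None, stop_force=None): straight line of the TCP; ori=None keeps the orientation; speed is the mean speed in mm/s. With stop_force (N) it stops when the force on the tool has changed by that much, and returns True; else False.
- arm.movej(angles): joint-space move.
- arm.command_gripper(opening, newtons=None): opening from 0.0 (shut) to 1.0 (fully open); newtons is the grip in N (None keeps the last); returns when the fingers have stopped.
- arm.dwell(seconds).
- planner.inverse_kinematics(position, orientation): joint angles nearest the present ones, or None.
- arm.observe(): the state.
- imaging.snapshot(name): name is "scene" or "side" or "wrist"; returns (picture, depth): 384x512x3 uint8, red, green, blue; 384x512 float32, mm along the optical axis (not along the pixel's ray), 0 where there is no reading.
- imaging.camera_info(name): a dict with "fx", "fy", "cx", "cy" (pixels), "eye" and "rotation" of the camera in the world. Camera axes: x right, y up, looking along -z (the intrinsics and any distortion apply to the point x, -y, -z); pixel columns grow to the right and rows downward; lengths in mm; the calibration is good to about 2 mm. A picture is of the moment at which its call begins: read the wrist's pose just before it. camera_info takes no time and is no camera call; for the wrist camera it gives the pose at the moment of the call.
A pose or a line that the arm cannot do raises arm.Unreachable and nothing moves.
- workorder.finish_job(): hands the job in; it is judged then, once.
The state is a dict: "t": time; "joint_pos": joint angles; "qd": joint speeds; "joint_efforts": joint torques, N m; "tool_pos": TCP position; "tool_rot": TCP orientation; "contact_force": force on the tool from outside, world axes, zero at the start; "ft_torque": the same for the moment, N m; "grip_width": opening from 0.0 (shut) to 1.0 (fully open); "gripper_force": force on a finger pad.
Only numpy, scipy, OpenCV 4.12 (cv2) and the standard library are available. Lean on these libraries where they do the work, as an engineer would, in place of code of your own. Each camera call takes 0.05 s, during which the arm holds its last target. There are 200 camera calls.

## Task

Move the small splash door from the tube warmer it hangs on to the other warmer, whose hinge is empty: squeeze the two upright tabs on its hinge bar together to draw the sprung hinge pin, lift the door off, lower it gently into the other warmer's hinge brackets until both ends of the bar sit fully down in their seats, and let the pin spring out into its hole. Never force the door against the warmers, leave it hanging by its hinge, and do not disturb the glassware and bottles.

Things in the scene. Friction and masses are not known exactly. Their poses are not given: they have to be found in the camera images.
- door: Grey plastic splash door hung from a 14 mm square aluminium hinge bar; about 0.3 kg. Origin on the hinge axis (the bar's centre line), y along the axis, z up, x out of its front. Bar and 5 mm thick panel span y -45 to +55 mm; panel down to z -105 mm. Fixed and sprung tabs stand on the bar. Must be lowered in with the pin fully drawn; then has 3 to 5 mm of play along y.
- pin (a joint): How far the sprung 7 mm steel hinge pin is drawn into the bar (m): 0 fully out, as at the start; 0.016 fully drawn, at a firm stop. The spring pushes outward with 6 N at 0, 10 N at 0.016. Out, its flat nose is at y -82 mm of the door; drawn, at -66 mm, clear of the keeper plate. If let go unseated it stops on that plate and reads 0.005 or more.
- pin_tab (a point): Centre of the pin's tab, same height and size as the fixed tab; moves with the pin: at y -34 mm of the door with the pin out, -18 mm drawn. The tabs' outer faces are 52 mm apart at rest, 36 mm with the pin drawn. A squeeze of 40 N holds the pin drawn and carries the door. Squeeze in small steps and yield to the felt force: fingers that swing or sit off-centre push the door on its seats.
- fixed_tab (a point): Centre of the fixed tab, an upright plate 24 mm wide (x), 6 mm thick, at y +12 mm of the door, 34 mm above the hinge axis (its top is at 50 mm). Grip both tabs from above at this height, fingers closing along y; fingertips 15 mm or more above the axis clear the brackets. Axes as the door's.
- cabinetA: The tube warmer that the door hangs on at the start: white cabinet, 130 mm deep (x), 190 mm wide (y), 165 mm high, open front on its +x side; does not move. Origin at the centre of its underside, z up.
- cabinetB: The other tube warmer, the same in shape, with empty hinge brackets: the door's new place. Does not move. Origin at the centre of its underside, z up, open front on its +x side.
- hingeA (a point): Hinge axis of warmer A, midway along: 92 mm in front (x) of the cabinet's origin, 160 mm up. Axes as the cabinet's. Its brackets stand exactly here; they have the same shape as those of B.
- hingeB (a point): Nominal hinge axis of warmer B, 92 mm in front (x) of the cabinet's origin, 160 mm up; axes as the cabinet's. The brackets are hand-clamped in slots: the true axis is up to 14 mm above or below this point and up to 3 mm in front or behind (x), none along y: find it by touch or sight. Hung, the door's origin and axes match the true axis. Press between door and warmer must stay well under 25 N.
- bottle: Bystander: amber glass bottle with black cap, 60 mm wide, 130 mm high. Origin at the centre of its underside.
- jar: Bystander: white jar with blue cap, 52 mm wide, 75 mm high. Origin at the centre of its underside.
- beaker: Bystander: glass beaker, 66 mm wide at the rim, 85 mm high. Origin at the centre of its underside.
- bar_end_pin (a point): Middle of the round end (14 mm diameter, y -45 to -62 mm of the door) on the pin's side of the hinge bar, on the axis at y -54 mm; rests in a V seat. Axes as the door's.
- bar_end_plain (a point): Middle of the other round end (14 mm diameter, y +55 to +72 mm of the door), on the axis at y +62 mm; rests in the other V seat. Axes as the door's.
- seatB_plain (a point): Nominal centre (same hidden offset as hingeB) of B's seat for the plain bar end, at y +62 mm. Both seats: upward-open 90 degree V, 8 mm thick (y), 28 mm wide mouth (x), flanks rising to about 5 mm above the axis, so a bar end that lands off-centre slides down sideways. About 5 N of downward press with little sideways force shows it is seated. Axes as the cabinet's.
- seatB_pin (a point): Nominal centre (same hidden offset) of B's V seat for the pin-side bar end, at y -54 mm; axes as the cabinet's. Beyond it stands the keeper plate, y -70 to -76 mm, 28 mm square, with an 11 mm square hole on the axis for the pin. A back plate stands 20 mm behind the axis. Nothing of the brackets reaches more than 14 mm above the axis.

How it is judged (in metres and radians):
On the way, in this order (a step that is already met when the one before it is completed fails the run):
1. the hinge pin is drawn while the door is on the first warmer (value of joint pin above 0.012 m and distance between door and hingeA below 0.02 m), for 0.1 s.
2. the door is lifted off the first warmer (height (world z) of door above 0.2 m and contact force between door and cabinetA below 0.1 N), for 0.2 s.
At the end, for the whole second after the job is handed in: The door hangs at rest on the other warmer: its axis within 6 mm in x, 8 mm in y and 17 mm in z of the nominal hinge axis (the brackets' own adjustment included), parallel to the warmer within 0.05 rad, hanging upright within 0.2 rad, with the pin out to within 3 mm (x of door in the frame of hingeB between -0.006 and 0.006 m and y of door in the frame of hingeB between -0.008 and 0.008 m and z of door in the frame of hingeB between -0.017 and 0.017 m and angle between the y axis of door and the y axis of cabinetB, either way round below 0.05 rad and angle between door's own z axis and vertical below 0.2 rad and value of joint pin below 0.003 m and linear speed of door below 0.02 m/s and angular speed of door below 0.3 rad/s); the robot touches nothing.
It fails at once if the door is forced against a warmer (25 N or more) (contact force between door and cabinetA above 25 N or contact force between door and cabinetB above 25 N).
It fails at once if a bottle, jar or beaker is disturbed (moved 20 mm or tipped) (distance of any of bottle, jar, beaker from where it was at the start of the episode above 0.02 m or angle between any of bottle, jar, beaker's own z axis and vertical above 0.3 rad).
It also fails if it takes over 58 s, if anything falls off the work surface, if the arm or the gripper's body presses on something with over 40 N, if the wrist force passes 120 N, or if a joint passes its speed limit or range.

## Working session

There is one attempt and no reset: what is moved stays moved. The work goes in short steps, each a Python script; the robot and the scene stay as the last script left them, time stands still between calls to the robot, and variables do not carry over. Pictures are saved under pics/ and viewed, at most 10 in all, crops included, and the job is handed in when it is done.

```bash
mkdir -p pics; ls; python3 - <<'E'
from cell import arm, imaging
import cv2, numpy as np
print(arm.observe())
for n in ("scene","side"):
    p,d=imaging.snapshot(n); print(n,imaging.camera_info(n)); np.savez(f"{n}0.npz",p=p,d=d)
    cv2.imwrite(f"pics/{n}0.png",p[:,:,::-1])
E
```

```text
pics
{'t': 0.0, 'joint_pos': array([-7.49872526e+01,  1.48560703e+01,  8.80112392e+01,  1.34017529e-03,
        7.72352908e+01, -1.16182193e+01]), 'qd': array([ 0.02473476, -0.07848171,  0.00781683,  0.04207085, -0.0501407 ,
       -0.10100454]), 'joint_efforts': array([ 2.40938942e-03, -4.37297809e+01, -2.83997977e+01,  7.20188068e-02,
        4.12342732e-02, -1.56324213e-04]), 'tool_pos': array([ 246.42737515, -491.08622601,  217.84654577]), 'tool_rot': array([-1.79899765e+02, -2.19423349e-02,  2.66306502e+01]), 'contact_force': array([0.30197208, 0.65614179, 0.13197227]), 'ft_torque': array([ 0.02167902, -0.02625399, -0.05659289]), 'gripper_force': 0.0, 'grip_width': 1.0050239609698726}
scene {'fx': 370.3702077099615, 'fy': 370.3702077099615, 'cx': 257.4826768597772, 'cy': 193.2403210315601, 'eye': array([1121.34084519, -109.34920436,  663.98308752]), 'rotation': array([45.77670193,  0.96822395, 74.80428788])}
side {'fx': 370.7537463129245, 'fy': 370.7537463129245, 'cx': 257.4645094500672, 'cy': 186.28648738396885, 'eye': array([ 360.42023821, -604.34060175,  613.77953403]), 'rotation': array([ 53.6504056 ,   0.24553569, -20.10980323])}
```

View pics/scene0.png

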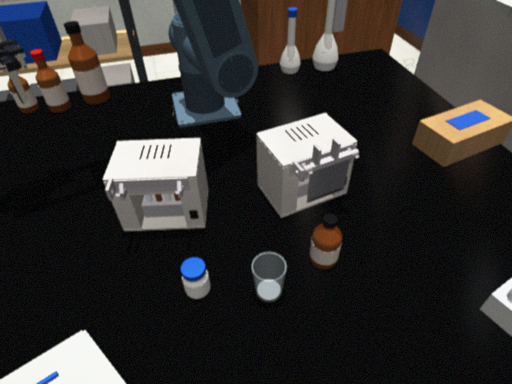

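View pics/side0.png

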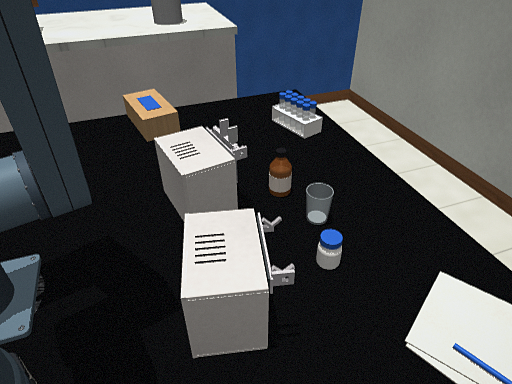

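Scene view: warmer A, with the door, is top right at about (305,165), with its tabs near (318,155) and (335,145). Warmer B, with empty brackets, is on the left at about (157,185); its brackets are at (113,188) and (195,180). The jar is at (195,278), the beaker at (268,275) and the bottle at (326,242). In the side view A is the far cabinet and B the near one, with B's brackets at (270,224) and (283,274).

```bash
cat > h.py <<'E'
import numpy as np, cv2
from scipy.spatial.transform import Rotation as R
from cell import arm, planner, imaging, workorder
def world(d,ci):
    v,u=np.mgrid[:d.shape[0],:d.shape[1]]
    c=np.stack([(u-ci["cx"])/ci["fx"]*d,-(v-ci["cy"])/ci["fy"]*d,-d],-1)
    return c@R.from_euler("xyz",ci["rotation"],degrees=True).as_matrix().T+ci["eye"]
def ray(px,ci,z):
    c=np.array([(px[0]-ci["cx"])/ci["fx"],-(px[1]-ci["cy"])/ci["fy"],-1])
    r=R.from_euler("xyz",ci["rotation"],degrees=True).as_matrix()@c
    return ci["eye"]+r*(z-ci["eye"][2])/r[2]
def project(P,ci):
    c=R.from_euler("xyz",ci["rotation"],degrees=True).as_matrix().T@(np.asarray(P)-ci["eye"])
    return ci["cx"]-ci["fx"]*c[0]/c[2], ci["cy"]+ci["fy"]*c[1]/c[2]
E
python3 - <<'E'
from h import *
for n in ("scene","side"):
    z=np.load(n+"0.npz"); ci=imaging.camera_info(n); W=world(z["d"],ci); p=z["p"].astype(int)
    white=(p.min(2)>150)&(z["d"]>0)&(W[...,2]>150)&(W[...,2]<178)&(abs(W[...,0]-450)<350)&(abs(W[...,1])<500)
    k,lab,st,_=cv2.connectedComponentsWithStats(white.astype(np.uint8))
    for i in range(1,k):
        if st[i,4]>400:
            q=W[lab==i]; zz=np.median(q[:,2])
            c=max(cv2.findContours((lab==i).astype(np.uint8),0,1)[0],key=len)[:,0]
            g=np.array([ray(a,ci,zz)[:2] for a in c],np.float32)
            print(n,st[i],"z",zz,np.round(cv2.minAreaRect(g),1) if 0 else cv2.minAreaRect(g))
    p=z["p"]; hsv=cv2.cvtColor(p,cv2.COLOR_RGB2HSV)
    for nm,m in (("blue",(hsv[...,0]>105)&(hsv[...,0]<130)&(hsv[...,1]>150)),("mid",(W[...,2]>20)&(W[...,2]<140)&(W[...,0]>480)&(W[...,0]<900)&(abs(W[...,1])<250)&(z["d"]>0))):
        k,lab,st,_=cv2.connectedComponentsWithStats(m.astype(np.uint8))
        for i in range(1,k):
            if st[i,4]>80: print(n,nm,st[i],np.round(np.median(W[lab==i],0)))
E
```

```text
scene [ 257  113  100   58 2753] z 164.99071931995542 ((493.8492126464844, 173.0999755859375), (164.0086669921875, 190.2842254638672), 10.565855979919434)
scene [ 103  138   97   53 3404] z 164.91966979960787 ((469.7894287109375, -171.8111114501953), (189.99359130859375, 163.05050659179688), 77.61766815185547)
scene blue [398   0  36  29 566] [-1896.  2120.  -476.]
scene blue [   0    2   61   61 2474] [-1067.  -735.   -34.]
scene blue [448 111  41  18 375] [420. 678.  82.]
scene blue [180 255  26  26 524] [ 695. -132.   75.]
scene blue [ 37 372  21  12  84] [ 806. -398.   16.]
scene mid [ 266  155   86   57 2335] [556. 130.  89.]
scene mid [ 154  168   52   56 1144] [ 532. -112.   63.]
scene mid [121 188  56  38 606] [ 505. -232.  101.]
scene mid [ 310  214   32   52 1213] [710. 132.  84.]
scene mid [ 252  252   35   46 1198] [729.   7.  61.]
scene mid [181 258  29  37 826] [ 708. -131.   70.]
side [ 154  126   81   49 2064] z 164.11804417898 ((476.328857421875, 169.07171630859375), (129.7487335205078, 189.71746826171875), 10.473464012145996)
side [ 181  209   87   89 6162] z 164.2681641210789 ((453.39166259765625, -170.5143280029297), (189.08668518066406, 129.30047607421875), 77.14768981933594)
side blue [  34    0  117   15 1120] [ 202. 2121.  162.]
side blue [  181     0   182   110 11930] [1627. 2121. -190.]
side blue [137  96  24  14 189] [419. 674.  81.]
side blue [319 228  24  21 390] [ 691. -136.   74.]
side blue [453 343  59  41 350] [ 815. -432.   14.]
side mid [269 148  23  44 784] [686. 122.  75.]
side mid [ 204  161   34   51 1204] [521.  82.  87.]
side mid [306 183  28  37 836] [734.  -5.  62.]
side mid [317 229  26  35 735] [ 685. -145.   61.]
```

```bash
cat >> h.py <<'E'
def rot(a): a=np.deg2rad(a); return np.array([[np.cos(a),-np.sin(a),0],[np.sin(a),np.cos(a),0],[0,0,1]])
A=np.array([476.3,169.1,0]); ya=10.5; B=np.array([453.4,-170.5,0]); yb=-12.8
HA=A+rot(ya)@[92,0,160]; HB=B+rot(yb)@[92,0,160]
def shot(n,f):
    ci=imaging.camera_info(n); p,d=imaging.snapshot(n)
    np.savez(f+".npz",p=p,d=d,**ci); cv2.imwrite("pics/"+f+".png",p[:,:,::-1]); return p,d,ci
E
python3 - <<'E'
from h import *
print(HA,HB)
o=arm.observe(); ci=imaging.camera_info("wrist")
T=R.from_euler("xyz",o["tool_rot"],degrees=True)
print(T.inv().apply(ci["eye"]-o["tool_pos"]),(T.inv()*R.from_euler("xyz",ci["rotation"],degrees=True)).as_matrix().round(2),ci)
arm.reach(HB+rot(yb)@[0,0,160],[180,0,yb]); arm.dwell(.2); shot("wrist","wB1")
arm.reach(HA+rot(ya)@[0,-3,160],[180,0,ya]); arm.dwell(.2); shot("wrist","wA1")
print(arm.observe()["t"],arm.observe()["tool_pos"],arm.observe()["tool_rot"],arm.observe()["joint_pos"])
cv2.imwrite("pics/w1.png",np.hstack([cv2.resize(cv2.imread("pics/wB1.png"),(400,300)),cv2.resize(cv2.imread("pics/wA1.png"),(400,300))]))
E
```

```text
[566.7594515  185.86566835 160.        ] [ 543.1137406  -190.88246178  160.        ]
[  78.5891106     1.09551831 -166.58291734] [[ 0.    0.96  0.28]
 [ 1.   -0.    0.  ]
 [ 0.    0.28 -0.96]] {'fx': 275.16199951743044, 'fy': 275.16199951743044, 'cx': 250.992454425854, 'cy': 193.24816737565055, 'eye': array([ 317.24871076, -457.1757527 ,  384.52318136]), 'rotation': array([-16.39974172,   0.09427164, -63.36298619])}
3.6 [567.65951877 181.83605741 319.95993973] [1.79994399e+02 3.69642179e-03 1.03956017e+01] [ 7.05259277e+00  1.71948933e+01  7.08182700e+01 -5.81064784e-03
  9.19902001e+01  8.66567893e+01]
```

View pics/w1.png

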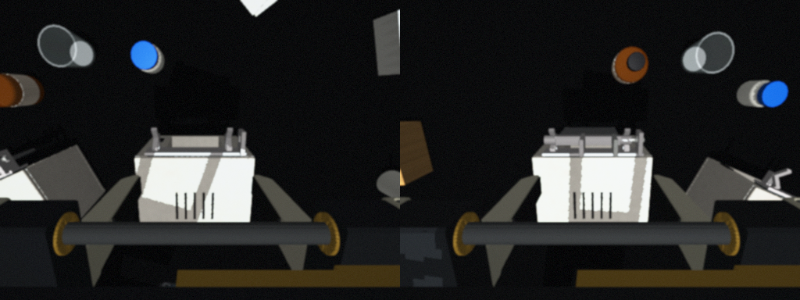

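The left half shows B's empty brackets at about (155,142), (230,140) and (241,140). The right half shows A with the bar and its two upright tabs at about (582,146) and (615,146), and the pin side on the right. Now for their positions.

```bash
cat > meas.py <<'E'
from h import *
def load(f):
    z=np.load(f+".npz"); return z["p"],z["d"],{k:z[k] for k in ("fx","fy","cx","cy","eye","rotation")}
def loc(f,C,y):
    p,d,ci=load(f); W=world(d,ci); return p,d,(W-C)@rot(y)
E
python3 - <<'E'
from meas import *
for f,C,y,H in (("wA1",A,ya,HA),("wB1",B,yb,HB)):
    p,d,L=loc(f,C,y); L=L-np.array([92,0,160])
    # top plane outline
    m=(abs(L[...,2]-5)<4)&(d>0)&(p.min(2)>90)&(L[...,0]<-20)&(L[...,0]>-165)&(abs(L[...,1])<110)
    q=L[m]; print(f,"top z",np.median(q[:,2]),"y",np.percentile(q[:,1],[.5,99.5]),"x",np.percentile(q[:,0],[.5,99.5]))
    e=q[abs(q[:,0]+60)<40]; 
    xs=np.arange(-95,-25,10)
    for lo in (0,1):
        yy=[(e[abs(e[:,0]-x)<5][:,1].max() if lo else e[abs(e[:,0]-x)<5][:,1].min()) for x in xs if (abs(e[:,0]-x)<5).any()]
        print(np.round(yy,1))
    # structures above
    m=(L[...,2]>(12 if f=="wA1" else -12))&(L[...,2]<70)&(d>0)&(abs(L[...,0])<30)&(abs(L[...,1])<100)&(L[...,0]>-24)
    k,lab,st,_=cv2.connectedComponentsWithStats(m.astype(np.uint8))
    for i in range(1,k):
        if st[i,4]>=8: q=L[lab==i]; print(st[i],np.percentile(q,[2,50,98],axis=0).round(1).tolist())
s=[cv2.resize(cv2.imread(f"pics/{f}.png")[140:220,160:330],(800,290),interpolation=2) for f in("wB1","wA1")]
cv2.imwrite("pics/w2.png",np.vstack(s))
E
```

```text
wA1 top z 5.700220268452654 y [-91.76738582  94.28432851] x [-141.40042407  -20.8944686 ]
[-92.7 -93.  -92.6 -93.1 -92.6 -93.  -92.7]
[91.  85.3 85.2 84.9 96.4 96.  96.4]
[304 170   7  30 166] [[-20.0, -74.3, 12.4], [-2.1, -71.0, 14.6], [14.9, -68.3, 16.0]]
[229 172   8  29 195] [[-9.6, 12.1, 14.3], [4.2, 14.3, 49.8], [13.4, 17.7, 51.5]]
[270 172   9  29 214] [[-9.5, -33.6, 14.4], [4.0, -29.7, 49.7], [13.3, -27.7, 51.6]]
wB1 top z 5.67390393361859 y [-91.35808405  94.30759062] x [-141.23931256  -20.91252364]
[-92.9 -90.9 -91.2 -90.7 -92.4 -93.4 -93.8]
[94.9 89.7 88.  88.2 96.2 95.6 96.5]
[ 184  164  131   36 1702] [[-23.5, -73.6, -11.1], [-17.6, -15.4, 3.5], [17.9, 74.6, 14.9]]
```

View pics/w2.png

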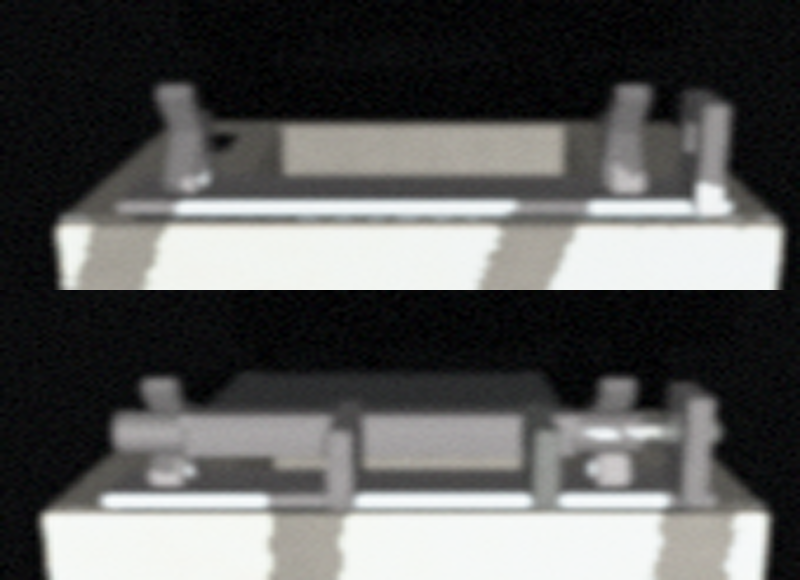

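The wrist view matches the sizes given: tab tops are 50 mm above the axis, tab spacing is 45.6 mm and the door is hung. I'll grasp A now, squeezing softly in steps and yielding to the side force.

```bash
cat >> h.py <<'E'
def st(y,msg=""):
    o=arm.observe(); f=rot(y).T@o["contact_force"]
    print(msg,"t%.1f"%o["t"],"F",f.round(1),"w%.3f"%o["grip_width"],"g%.1f"%o["gripper_force"],"tcp",o["tool_pos"].round(1),flush=True); return o,f
E
python3 - <<'E'
from h import *
P=HA+rot(ya)@[1.0,-0.8,0]
arm.command_gripper(1.0,15)
arm.move_l(P+[0,0,70],speed=150)
st(ya,"above")
hit=arm.move_l(P+[0,0,17],speed=60,stop_force=6); arm.dwell(.1)
o,f0=st(ya,"down %s"%hit)
if not hit:
    cur=P+[0,0,17]
    for w in [.82,.76,.72,.68,.64,.60,.57,.54,.51,.48,.46,.44,.42,.40]:
        arm.command_gripper(w,14); o,f=st(ya,"w%.2f"%w)
        for _ in range(6):
            if abs((f-f0)[1])<12: break
            cur=cur+rot(ya)@[0,.7*np.sign((f-f0)[1]),0]; arm.move_l(cur,speed=20); o,f=st(ya," yield")
E
```

```text
above t4.6 F [ 0.  -0.1  0.3] w0.998 g0.0 tcp [568.4 185.4 230.9]
down False t5.7 F [0.6 0.2 0.6] w0.999 g0.0 tcp [568.3 185.3 177.6]
w0.82 t6.2 F [-1.2 -0.5  0.2] w0.822 g0.0 tcp [567.9 185.3 177. ]
w0.76 t6.6 F [ 0.3  0.4 -1.1] w0.759 g0.0 tcp [567.9 185.3 177. ]
w0.72 t6.9 F [-0.4 -0.2  1. ] w0.721 g0.0 tcp [567.9 185.3 177. ]
w0.68 t7.2 F [-0.4 -2.9  0.6] w0.684 g1.7 tcp [568.  184.6 177. ]
w0.64 t7.6 F [ 0.1 -4.9  0.7] w0.645 g2.8 tcp [568.2 184.3 177.1]
w0.60 t7.9 F [ 0.4 -6.2  0.3] w0.603 g3.2 tcp [568.2 184.  177.1]
w0.57 t8.2 F [-0.5 -7.2  0.7] w0.572 g3.4 tcp [568.3 183.9 177.1]
w0.54 t8.5 F [ 0.4 -6.4  0.8] w0.541 g3.5 tcp [568.4 183.8 177.2]
w0.51 t8.8 F [-0.7 -8.   0.4] w0.512 g3.7 tcp [568.4 183.7 177.2]
w0.48 t9.1 F [-0.8 -6.7  0.2] w0.484 g4.7 tcp [568.3 184.  177.2]
w0.46 t9.4 F [ 0.4 -5.   1.1] w0.464 g5.6 tcp [568.1 184.9 177.1]
w0.44 t9.6 F [ 0.9 -2.4 -0.5] w0.445 g7.5 tcp [567.9 185.7 177. ]
w0.42 t9.9 F [0.9 2.4 0.5] w0.428 g10.3 tcp [567.7 186.4 177.1]
w0.40 t10.2 F [1.2 3.7 1.2] w0.405 g11.8 tcp [567.7 186.1 177.1]
```

```bash
python3 - <<'E'
from h import *
cur=HA+rot(ya)@[1.0,0.4,17]
arm.move_l(cur,speed=20); st(ya,"shift")
for w,n in ((.39,16),(.37,22),(.35,30),(.33,40)):
    arm.command_gripper(w,n); o,f=st(ya,"sq")
    for _ in range(4):
        if abs(f[1])<4: break
        cur=cur+rot(ya)@[0,.6*np.sign(f[1]),0]; arm.move_l(cur,speed=20); o,f=st(ya," yield")
arm.dwell(.15); st(ya,"held")
E
```

```text
shift t10.4 F [0.3 1.4 1.2] w0.404 g10.3 tcp [567.7 186.1 177. ]
sq t10.6 F [1.4 2.6 1.5] w0.398 g11.2 tcp [567.7 186.5 177.1]
sq t10.9 F [0.6 4.5 2. ] w0.382 g22.0 tcp [567.7 186.7 177.1]
 yield t11.1 F [1.  1.8 2.3] w0.382 g22.0 tcp [567.7 186.8 177. ]
sq t11.3 F [-0.1  1.   2.3] w0.385 g30.0 tcp [567.7 186.8 177.1]
sq t11.5 F [1.1 1.6 1.9] w0.383 g40.0 tcp [567.6 186.8 177.1]
held t11.7 F [0.4 1.5 2.4] w0.384 g40.0 tcp [567.6 186.8 177.1]
```

The width is 35.7 mm, so the pin is drawn. I'll lift and take a wrist look at the held door to calibrate the camera against the gripper.

```bash
python3 - <<'E'
from meas import *
cur=np.append(arm.observe()["tool_pos"][:2],177)
arm.move_l(cur+[0,0,12],speed=20); st(ya,"up12")
arm.move_l(cur+[0,0,150],speed=120); arm.dwell(.3); o,_=st(ya,"up")
shot("wrist","wH")
p,d,L=loc("wH",o["tool_pos"],o["tool_rot"][2])
L=L-[0,0,-17]
m=(L[...,2]>12)&(L[...,2]<70)&(d>0)&(abs(L[...,0])<30)&(abs(L[...,1])<28)
k,lab,s,_=cv2.connectedComponentsWithStats(m.astype(np.uint8))
for i in range(1,k):
    if s[i,4]>=8: q=L[lab==i]; print(s[i],np.percentile(q,[2,50,98],axis=0).round(1).tolist())
m=(abs(L[...,2])<20)&(d>0)&(abs(L[...,0])<15)&(abs(L[...,1])<95)
q=L[m]; print("bar",np.percentile(q,[1,50,99],axis=0).round(1).tolist())
for y0 in range(-80,90,10):
    r=q[abs(q[:,1]-y0)<5]
    if len(r): print(y0,len(r),"top z",np.percentile(r[:,2],95).round(1),"x",np.percentile(r[:,0],[2,98]).round(1))
cv2.imwrite("pics/wH2.png",cv2.resize(cv2.imread("pics/wH.png")[140:260,130:370],(800,400),interpolation=2))
E
```

```text
up12 t12.4 F [-0.4  0.4 -3.5] w0.383 g40.0 tcp [567.5 186.8 188.9]
up t14.0 F [-0.4 -0.3 -3.5] w0.380 g40.0 tcp [567.5 186.8 326.6]
[ 191  216   43   68 1812] [[-9.5, 11.1, 16.7], [9.1, 17.0, 49.9], [12.6, 27.5, 69.0]]
[ 268  216   41   68 1675] [[-9.4, -27.5, 16.2], [9.1, -18.5, 49.7], [12.6, -12.7, 68.6]]
bar [[-6.0, -60.1, -19.4], [4.3, 7.0, 6.8], [12.3, 72.9, 19.0]]
-60 165 top z 7.4 x [-4.4  7.2]
-50 269 top z 7.6 x [-4.5  7.3]
-40 291 top z 7.9 x [-5.   7.7]
-30 193 top z 7.8 x [2.7 7.8]
-20 137 top z 19.1 x [ 2.9 12.5]
-10 354 top z 16.7 x [-6.3 12.2]
0 357 top z 8.2 x [-5.8  7.7]
10 320 top z 18.3 x [-6.8 12.5]
20 141 top z 19.3 x [ 2.7 12.7]
30 202 top z 8.1 x [1.8 7.6]
40 336 top z 8.4 x [-5.4  7.5]
50 367 top z 8.4 x [-5.6  7.6]
60 288 top z 8.1 x [-5.7  7.3]
70 265 top z 8.0 x [-5.7  7.3]
```

View pics/wH2.png

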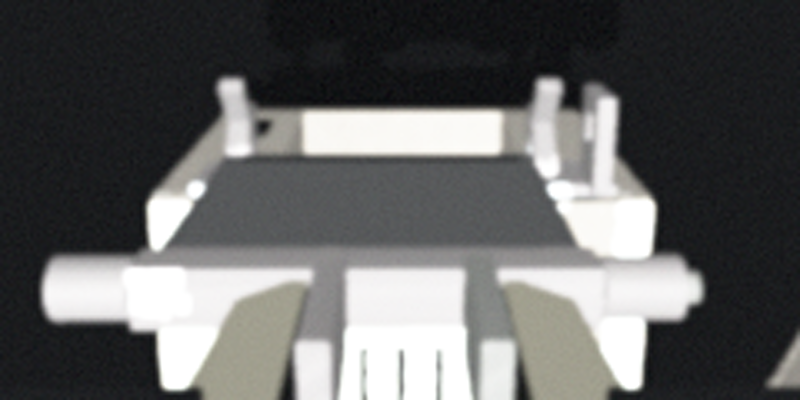

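The door is held level and square, with the bar spanning about (45–700, 290) in this crop. Camera-to-gripper bias is about −0.8 mm in y and +0.8 mm in z. Next I'll compare B's brackets with A's, using the same wrist views.

```bash
python3 - <<'E'
from meas import *
# wH also shows A's empty brackets
for f,C,y in (("wA1",A,ya),("wH",A,ya),("wB1",B,yb)):
    p,d,L=loc(f,C,y); L=L-np.array([92,0,160]); print(f)
    for nm,a,b in (("keep",-79,-64),("seatpin",-62,-46),("seatpl",54,70)):
        m=(d>0)&(L[...,1]>a)&(L[...,1]<b)&(L[...,0]>-18)&(L[...,0]<24)&(L[...,2]>-18)&(L[...,2]<40)
        if f=="wH": m&=(np.mgrid[:384,:512][0]<200)
        q=L[m]
        if len(q)<5: continue
        print(nm,len(q),"y",np.percentile(q[:,1],[3,97]).round(1),"xmax",np.percentile(q[:,0],98).round(1), "top z by x:",[(x0,np.percentile(q[abs(q[:,0]-x0)<2][:,2],90).round(1)) for x0 in range(-14,18,4) if (abs(q[:,0]-x0)<2).sum()>2])
    # cabinet front top edge & yaw, top white
    m=(abs(L[...,2]-5.7)<3)&(d>0)&(p.min(2)>90)&(abs(L[...,1])<85)&(L[...,0]>-150)&(L[...,0]<-18)
    q=L[m]; c=np.arange(-80,81,10); fr=np.array([np.percentile(q[abs(q[:,1]-v)<5][:,0],99) if (abs(q[:,1]-v)<5).any() else np.nan for v in c]); print("front",fr.round(1))
    m=(abs(L[...,2]-5.7)<3)&(d>0)&(L[...,0]>-60)&(L[...,0]<-30)&(abs(L[...,1])<115); q=L[m]
    if len(q): print("sides",[(v,q[abs(q[:,0]-v)<4][:,1].min().round(1),q[abs(q[:,0]-v)<4][:,1].max().round(1)) for v in(-55,-45,-35)])
E
```

```text
wA1
keep 289 y [-74.3 -65.9] xmax 15.1 top z by x: [(-14, np.float64(14.8)), (-10, np.float64(14.9)), (-6, np.float64(15.4)), (-2, np.float64(15.7)), (2, np.float64(15.3)), (6, np.float64(15.2)), (10, np.float64(14.8)), (14, np.float64(15.0))]
seatpin 266 y [-59.7 -46.3] xmax 18.5 top z by x: [(-14, np.float64(5.7)), (-10, np.float64(3.4)), (-6, np.float64(5.4)), (-2, np.float64(7.4)), (2, np.float64(8.2)), (6, np.float64(6.4)), (10, np.float64(0.8)), (14, np.float64(6.1))]
seatpl 299 y [54.5 69.3] xmax 18.5 top z by x: [(-14, np.float64(5.4)), (-10, np.float64(3.8)), (-6, np.float64(7.3)), (-2, np.float64(7.7)), (2, np.float64(8.3)), (6, np.float64(7.7)), (10, np.float64(4.2)), (14, np.float64(5.1))]
front [-22.1 -20.4 -19.2 -19.1 -19.8 -20.  -19.  -19.  -19.1 -19.3 -20.9 -18.8
 -18.9 -19.1 -18.8 -19.3 -19.6]
sides [(-55, np.float64(-92.6), np.float64(95.2)), (-45, np.float64(-93.0), np.float64(96.0)), (-35, np.float64(-92.7), np.float64(96.4))]
wH
keep 275 y [-74.  -68.2] xmax 15.2 top z by x: [(-14, np.float64(15.3)), (-10, np.float64(15.3)), (-6, np.float64(15.4)), (-2, np.float6
[... 204 characters left out ...]
-6, np.float64(0.2)), (-2, np.float64(-4.7)), (2, np.float64(-6.0)), (6, np.float64(-2.8)), (10, np.float64(0.8)), (14, np.float64(4.8))]
seatpl 177 y [59.6 67.3] xmax 19.2 top z by x: [(-10, np.float64(-5.4)), (-6, np.float64(-0.1)), (-2, np.float64(-4.8)), (2, np.float64(-7.4)), (6, np.float64(-3.5)), (10, np.float64(0.8)), (14, np.float64(4.5))]
front [ -20.1  -18.7  -18.6  -18.8 -137.7 -116.3  -79.4  -79.1  -78.9  -79.
  -79.  -109.4 -137.4 -142.7    nan  -79.1  -18.6]Traceback (most recent call last):
  File "<stdin>", line 15, in <module>
    return umr_minimum(a, axis, None, out, keepdims, initial, where)
ValueError: zero-size array to reduction operation minimum which has no identity
```

```bash
python3 - <<'E'
from meas import *
for f,C,y in (("wH",A,ya),("wB1",B,yb)):
    p,d,L=loc(f,C,y); L=L-np.array([92,0,160]); print(f)
    for nm,a,b in (("keep",-79,-64),("seatpin",-62,-46),("seatpl",54,70)):
        m=(d>0)&(L[...,1]>a)&(L[...,1]<b)&(L[...,0]>-18)&(L[...,0]<24)&(L[...,2]>-30)&(L[...,2]<40)&(np.mgrid[:384,:512][0]<200)
        q=L[m]
        h=np.arange(-14,25,2)
        print(nm,len(q),"y",np.percentile(q[:,1],[3,50,97]).round(1),"xmax",np.percentile(q[:,0],98).round(1),"z",[(int(x0),float(np.percentile(q[abs(q[:,0]-x0)<1][:,2],90).round(1))) for x0 in h if (abs(q[:,0]-x0)<1).sum()>2])
    m=(abs(L[...,2]-5.7)<3)&(d>0)&(abs(L[...,1])<85)&(L[...,0]>-150)&(L[...,0]<-14)
    q=L[m]; print("front",[float(np.percentile(q[abs(q[:,1]-v)<5][:,0],99).round(1)) for v in range(-80,81,20) if (abs(q[:,1]-v)<5).any()])
E
```

```text
wH
keep 275 y [-74.  -69.3 -68.2] xmax 15.2 z [(-14, 15.3), (-12, 15.2), (-10, 15.7), (-8, 15.8), (-6, 15.2), (-4, 15.3), (-2, 15.0), (0, 15.1), (2, 15.4), (4, 14.9), (6, 15.2), (8, 15.1), (10, 15.3), (12, 15.5), (14, 15.2), (16, 12.6)]
seatpin 217 y [-56.1 -51.5 -48.2] xmax 19.2 z [(-14, 5.9), (-12, 5.2), (-10, 4.2), (-8, 0.9), (-6, -0.5), (-4, -2.9), (-2, -5.4), (0, -7.8), (2, -7.2), (4, -5.8), (6, -3.1), (8, -1.9), (10, -0.2), (12, 1.5), (14, 4.6), (16, 5.7), (18, 4.5), (20, 2.7)]
seatpl 188 y [59.5 62.5 67.3] xmax 19.2 z [(-12, -13.2), (-10, -12.5), (-8, 0.4), (-6, -0.6), (-4, -3.4), (-2, -5.3), (0, -7.8), (2, -8.4), (4, -6.3), (6, -3.5), (8, -1.4), (10, -0.3), (12, 1.2), (14, 4.5), (16, 5.6), (18, 4.4), (20, 3.1)]
front [-20.1, -15.3, -137.7, -79.4, -78.9, -79.0, -137.4, -18.6]
wB1
keep 312 y [-74.1 -69.3 -66.9] xmax 16.1 z [(-14, 15.0), (-12, 14.9), (-10, 15.1), (-8, 14.8), (-6, 15.3), (-4, 14.7), (-2, 15.3), (0, 14.7), (2, 15.2), (4, 15.1), (6, 14.8), (8, 14.6), (10, 14.4), (12, 15.0), (14, 15.2), (16, 14.4)]
seatpin 286 y [-59.  -51.5 -47.9] xmax 19.2 z [(-14, 4.4), (-12, 4.8), (-10, 3.8), (-8, 1.7), (-6, -0.8), (-4, -2.4), (-2, -4.7), (0, -6.7), (2, -7.9), (4, -6.7), (6, -5.5), (8, -3.1), (10, -0.6), (12, 1.2), (14, 2.1), (16, 5.1), (18, 5.2), (20, 3.8)]
seatpl 317 y [56.1 61.6 67.3] xmax 19.6 z [(-14, 3.2), (-12, 5.6), (-10, 3.7), (-8, 1.7), (-6, -0.1), (-4, -2.6), (-2, -4.5), (0, -6.1), (2, -8.4), (4, -7.1), (6, -6.0), (8, -3.8), (10, -0.8), (12, 1.0), (14, 1.9), (16, 4.7), (18, 5.1), (20, 3.8)]
front [-26.3, -18.1, -18.3, -18.1, -18.0, -17.9, -18.0, -17.7, -18.5]
```

B's brackets sit within about 1 mm of A's in x and z, relative to nominal. I'll carry the door over and lower it with force stops.

```bash
python3 - <<'E'
from h import *
T=HB+rot(yb)@[1.9,-0.6,16.7]
arm.move_l(T+[0,0,150],speed=170,ori=[180,0,yb]); arm.dwell(.1); st(yb,"over")
arm.move_l(T+[0,0,45],speed=100); arm.dwell(.3); o,f0=st(yb,"45")
print(T)
h=arm.move_l(T+[0,0,8],speed=30,stop_force=5); o,f=st(yb,"8 %s"%h)
if not h:
    h=arm.move_l(T+[0,0,-6],speed=8,stop_force=4.5); arm.dwell(.1); o,f=st(yb,"seat %s"%h)
print("dF",(f-f0).round(1),"z off",o["tool_pos"]-T, o["tool_rot"])
shot("scene","sB")
cv2.imwrite("pics/sB2.png",cv2.resize(cv2.imread("pics/sB.png")[100:260,80:290],(780,594),interpolation=2))
E
```

```text
over t16.6 F [ 0.5 -0.2 -3.8] w0.381 g40.0 tcp [ 545.  -191.3  326.8]
45 t18.1 F [ 0.4  0.3 -3.5] w0.380 g40.0 tcp [ 545.  -192.   222.1]
[ 544.83359527 -191.88849354  176.7       ]
8 False t19.5 F [ 0.1  0.4 -3.5] w0.381 g40.0 tcp [ 545. -192.  185.]
seat True t20.6 F [ 0.1 -0.2  5.7] w0.384 g40.0 tcp [ 544.7 -191.8  176.6]
dF [-0.4 -0.5  9.2] z off [-0.11372062  0.0495661  -0.06556817] [ 1.79994636e+02  1.75529623e-02 -1.28020099e+01]
```

View pics/sB2.png

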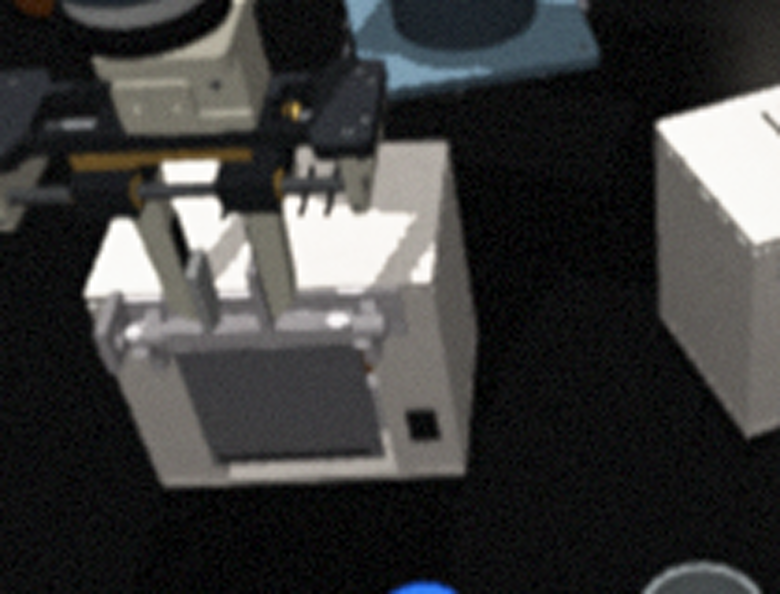

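The door is seated at the predicted height: press is 5.7 N and side force is near zero. The scene crop shows the bar in both seats, at (135,330) and (370,320). Next I'll release in steps, yielding to the side force.

```bash
python3 - <<'E'
from h import *
o,f0=st(yb,"start"); cur=o["tool_pos"].copy()+[0,0,.3]
arm.move_l(cur,speed=10)
for w,n in ((.38,25),(.385,15),(.40,14),(.42,14),(.44,14),(.47,14),(.50,14),(.54,14),(.58,14),(.61,14),(.64,14),(.67,14),(.70,14),(.73,14),(.76,14),(.80,14),(.90,14)):
    arm.command_gripper(w,n); o,f=st(yb,"w%.2f"%w)
    for _ in range(3):
        if abs(f[1])<11: break
        cur=cur+rot(yb)@[0,.7*np.sign(f[1]),0]; arm.move_l(cur,speed=20); o,f=st(yb," yield")
E
```

```text
start t20.6 F [0.2 0.5 6.4] w0.382 g40.0 tcp [ 544.7 -191.9  176.6]
w0.38 t21.2 F [-0.3 -1.4  0.7] w0.385 g12.2 tcp [ 544.7 -191.8  176.8]
w0.39 t21.4 F [ 0.5 -0.1 -0.6] w0.390 g9.6 tcp [ 544.7 -191.9  176.8]
w0.40 t21.7 F [ 0.6 -2.1 -1.6] w0.404 g8.7 tcp [ 544.6 -192.1  176.7]
w0.42 t22.0 F [-1.2 -1.4 -3.3] w0.426 g8.4 tcp [ 544.7 -191.8  176.8]
w0.44 t22.2 F [ 0.  -1.8 -2.5] w0.442 g7.4 tcp [ 544.6 -192.   176.8]
w0.47 t22.5 F [ 0.3 -5.2 -2.4] w0.470 g5.2 tcp [ 544.5 -193.1  177.1]
w0.50 t22.8 F [-0.3 -7.5 -0.1] w0.499 g3.7 tcp [ 544.8 -193.9  177.7]
w0.54 t23.1 F [-0.3 -7.9 -0.6] w0.543 g3.5 tcp [ 544.8 -193.8  177.7]
w0.58 t23.5 F [ 0.3 -6.1  1. ] w0.580 g3.3 tcp [ 544.8 -193.6  177.6]
w0.61 t23.8 F [-0.4 -6.4  0.4] w0.613 g3.1 tcp [ 544.8 -193.5  177.6]
w0.64 t24.1 F [-0.1 -5.5 -0.3] w0.643 g2.9 tcp [ 544.7 -193.3  177.5]
w0.67 t24.4 F [-0.1 -3.9  0.5] w0.669 g2.0 tcp [ 544.8 -192.1  177.1]
w0.70 t24.7 F [ 0.7 -0.2 -0.1] w0.703 g0.0 tcp [ 544.8 -191.2  176.9]
w0.73 t25.0 F [-0.4  0.4  1.1] w0.730 g0.0 tcp [ 544.7 -191.7  176.9]
w0.76 t25.3 F [-0.2 -0.3 -0.6] w0.763 g0.0 tcp [ 544.7 -191.9  176.9]
w0.80 t25.6 F [-0.3  0.6 -0.2] w0.801 g0.0 tcp [ 544.7 -191.9  176.9]
w0.90 t26.0 F [ 0.1 -0.3  0.6] w0.901 g0.0 tcp [ 544.7 -191.9  176.9]
```

```bash
python3 - <<'E'
from meas import *
arm.command_gripper(1.0)
c=arm.observe()["tool_pos"]
arm.move_l(c+[0,0,25],speed=40); arm.move_l(HB+[0,0,160],speed=120); arm.dwell(.2); st(yb)
shot("wrist","wB2")
p,d,L=loc("wB2",B,yb); L=L-np.array([92,0,160])
m=(L[...,2]>12)&(L[...,2]<70)&(d>0)&(abs(L[...,0])<24)&(abs(L[...,1])<100)
k,lab,s,_=cv2.connectedComponentsWithStats(m.astype(np.uint8))
for i in range(1,k):
    if s[i,4]>=8: q=L[lab==i]; print(s[i],np.percentile(q,[2,50,98],axis=0).round(1).tolist())
for y0 in (-54,-5,40,65):
    q=L[(d>0)&(abs(L[...,1]-y0)<3)&(abs(L[...,0])<12)&(abs(L[...,2])<12)]; print(y0,"bar top",np.percentile(q[:,2],95).round(1),"x",np.percentile(q[q[:,2]>4][:,0],[2,98]).round(1))
cv2.imwrite("pics/w3.png",cv2.resize(cv2.imread("pics/wB2.png")[140:220,160:330],(800,376),interpolation=2))
E
```

```text
t28.6 F [-0.2  0.6  0.1] w1.000 g0.0 tcp [ 542.9 -190.8  319.2]
[308 169   8  30 169] [[-19.2, -74.5, 12.4], [-1.3, -71.3, 14.3], [15.6, -68.3, 15.6]]
[232 170   8  29 195] [[-7.9, 13.4, 12.8], [6.1, 15.9, 49.6], [14.8, 19.2, 51.1]]
[273 170   9  29 214] [[-8.1, -32.1, 13.2], [5.4, -28.5, 49.2], [14.7, -26.5, 51.0]]
-54 bar top 7.5 x [-11.1   7.6]
-5 bar top 8.0 x [-4.2  9.3]
40 bar top 8.2 x [-4.3  9.4]
65 bar top 7.4 x [-11.1   7.7]
```

View pics/w3.png

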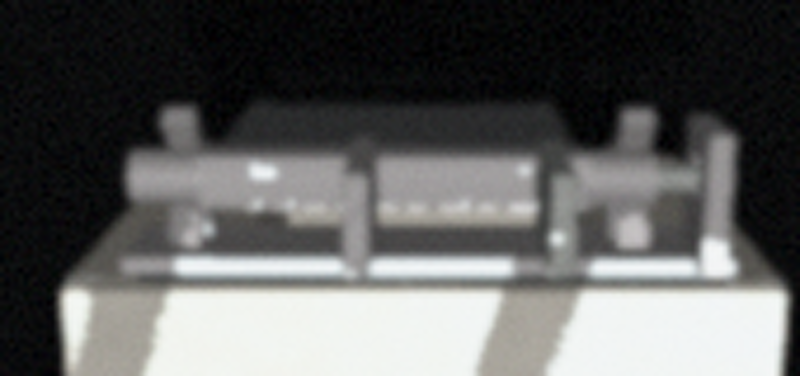

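The bar sits level in both seats. Tab spacing is 45.5 mm, against 46 mm with the pin fully out, and the pin enters the keeper at about (690,180). Handing in.

```bash
python3 -c "
from cell import workorder
print(workorder.finish_job())"
```

```text
the job is handed in; nothing more can be done
None
```

The door now hangs on warmer B with both bar ends seated and the pin sprung out into its hole. I handed the job in at about 29 s; no verdict came back.

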